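# Index the rotary table and clamp it

### The arm

A 6-joint arm with a two-finger parallel gripper is mounted at the origin on the work surface. World frame = base frame: x ahead of the robot, y to its left, z up, the work surface at z = 0. Lengths are in mm, angles in degrees, forces in N, time in s.
With the tool pointing down it reaches from about 350 to 850 mm from the base axis. Payload 8.1 kg.
Tool frame: the origin (TCP) lies midway between the tips of the shut fingers; the grasp point (between the pads) lies grip_depth behind it (grip_depth is the distance from the TCP to the grasp point, in mm); z points along the fingers, y is the line along which they close (so a half turn about z gives the same grasp; the last joint's range is limited). The gripper opens to 85 mm and grips with 20 to 120 N. Pads are 22 mm wide; open, the fingers measure 114 mm over their backs; the gripper's body (76 mm by 85 mm) begins 54 mm behind the grasp point. The pads swing forward as they close: fully open they stand 13 mm farther back than shut.
Start: joints at [65.122, 7.471, 85.268, -0, 87.261, -4.893], TCP at [205.041, 563.883, 231.292] pointing down, gripper open.
Joint ranges: [-169.43, 169.43], [-51.17, 129.36], [1.28, 143.12], [-76.62, 256.62], [0, 156.53], [-152.29, 152.29]. Speed limits (degrees/s): [136.94, 136.94, 159.86, 180, 180, 180].

### API

Orientations are given as [roll, pitch, yaw] about the fixed x, y, z axes, in that order (R = Rz(yaw) Ry(pitch) Rx(roll)).
In Python, from bench import sense, snapshot, hand_in, grip_depth gives the robot as it stands. The module is installed in compiled form; this text tells all that it offers.
- The arm moves only by the tool apply_moves, never from a script. Its argument "series" is text: rows parted by semicolons, each of 5 numbers parted by spaces: the shift along the tool's x, y, z each as a share of 0.3 m, from -1 to 1, then the turn about the tool's z as a share of 2 rad, from -1 to 1, then the gripper's target within -1 to 1 (shut at 1, half-way at 0, fully open at -1). In form: tx ty tz twist gripper; .... A call has 1 to 5 rows; each row shifts and turns the commanded pose from where the row before left it, along the tool's axes as they then stand; what a row does not reach is not made up. A row lasts 1/12 s, in which the tool goes at most 41.7 mm and 7.16 degrees, less where a joint would pass 70% of its speed; a pose out of reach is approached as far as the arm can. A call with a number of a shift or a turn outside -1 to 1 is refused whole. A call with a gripper value outside its range is refused whole. The fingers move at their own pace and stop on an object; "squeeze" is the grip in N (left out, the last holds). Time passes only in rows, so rows that do not move let the fingers close. It gives the time, the measured TCP pose, the force, the opening and the grip force at its end, in the units of the state.
- sense(): the state, without advancing time (a new reading comes with each control period).
- snapshot(name): name is "side" or "top" or "wrist"; returns a dict with "frame" (420x560x3 uint8, blue, green, red), "depth" (420x560 float32, mm along the optical axis (not along the pixel's ray), 0 where there is no reading), "intrinsics" (3x3 intrinsics, pixels), "dist" ([k1, k2, p1, p2, k3] as OpenCV has them; the pictures are not rectified), "extrinsics" (4x4, takes a point from camera to world coordinates); the wrist camera has in their place "tool_from_camera" (4x4, takes a point from camera to tool coordinates, whose origin is the TCP and whose axes are the flange's). Camera axes: x right, y down, z forward; pixel columns grow to the right and rows downward; lengths in mm; the calibration is good to about 2 mm. A picture is of the moment at which its call begins: read the wrist's pose just before it.
- hand_in(): hands the job in; it is judged then, once.
The state is a dict: "time": time; "joint_pos": joint angles; "qd": joint speeds; "joint_efforts": joint torques, N m; "tool_pos": TCP position; "tcp_rot": TCP orientation; "ft_force": force on the tool from outside, world axes, zero at the start; "wrist_torque": the same for the moment, N m; "finger_gap": finger opening in mm; "grip_force": force on a finger pad.
Only numpy, scipy, OpenCV 4.12 (cv2) and the standard library are available. Lean on these libraries where they do the work, as an engineer would, in place of code of your own. Each camera call takes 0.05 s, during which the arm holds its last target. There are 200 camera calls.

### The job

Push on the spokes of the rotary table with a fingertip to turn it until the outlet of the pump housing standing on it points straight at the fixed index pointer on the base plate. Then, with the table left there, push the clamp lever round until it is fully against its stop, and move clear. Only push, do not grip or pinch anything and do not push hard; never touch or lift the housing, and leave the cup, jar, screwdriver and wrench where they are.

Things in the scene. Friction and masses are not known exactly. Their poses are not given: they have to be found in the camera images.
- fixture: Fixed white base plate, 270 x 270 x 12 mm, lying on the bench, with a 70 mm wide tongue under the clamp lever reaching to its y = -215 mm. Origin: centre of the square's underside, on the vertical axis of the rotary table. The outlet points at the index pointer when it lies along the fixture's +x.
- pointer (a point): Tip of the index pointer: a low dark steel arrow on the plate, lying along the fixture's +x from 79 mm (tip, pointing at the axis) to 133 mm from the table's axis, top 18 mm above the bench, so the spokes pass over it.
- housing: Loose aluminium pump housing, 0.5 to 0.9 kg, not to be touched: foot 100 mm across, body 72 mm across, 40 mm high, its bore over the table's spigot (1.5 mm play), top 104 mm above the bench. It turns with the table by its weight alone and may slip if jerked. One horizontal outlet with a 36 mm round flange sticks out along its +x. Origin: centre of its underside, 64 mm above the bench.
- outlet (a point): Centre of the outlet's face on the housing, 63 mm out from the housing's axis along its +x, 85 mm above the bench.
- turntable (a joint): Angle of the rotary table, rad, positive counter-clockwise from above; at 0 spoke0 lies along the fixture's +x. Turns over a full turn either way, stays where left, friction about 0.3 N m (3 N at the spokes). Disc 140 mm across, 44 to 64 mm above the bench; from its rim four level round spokes, 16 mm thick, stick out. The housing may sit at any angle to the spokes.
- spoke0 (a point): Centre of the 24 mm black ball at the end of spoke 0, 120 mm from the table's axis. Spoke axes are 54 mm above the bench; below the spokes 34 mm are free down to the plate.
- spoke1 (a point): Centre of the ball of spoke 1, 90 degrees counter-clockwise from spoke 0.
- spoke2 (a point): Centre of the ball of spoke 2, straight across from spoke 0.
- spoke3 (a point): Centre of the ball of spoke 3, straight across from spoke 1.
- clamp (a joint): Angle of the clamp lever, rad: starts at 0 to 0.3 (released) and grows counter-clockwise seen from above to its stop pin at 1.4 (clamped), where the lever points outward and towards the fixture's +x. It stays where left; friction about 0.15 N m (2 N near its ball). It does not move the table.
- clamp_tip (a point): Centre of the 22 mm black ball at the lever's end, 90 mm from the lever's pivot, 55 mm above the bench. The lever is a level round bar 14 mm thick from a hub 34 mm across whose top is 65 mm above the bench.
- clamp_pivot (a point): Point on the vertical pivot of the clamp lever at the bar's height (55 mm above the bench): 170 mm from the table's axis along the fixture's -y. The lever swings on the outer side, away from the table.
- cup: White cup, 76 mm across, 90 mm high, to be left alone. Origin: centre of its underside.
- jar: Jar with a black lid, 60 mm across, 80 mm high, to be left alone. Origin: centre of its underside.
- screwdriver: Screwdriver lying on the bench along the far edge of the fixture, 25 mm high, 200 mm long, to be left alone.
- wrench: Steel wrench lying on the bench along the fixture's edge on the robot's side, 7 mm high, 180 mm long, to be left alone.

How it is judged (in metres and radians):
On the way, in this order (a step that is already met when the one before it is completed fails the run):
1. the outlet points at the index pointer (about 6 degrees), table at rest, clamp lever still released (x of outlet in the frame of fixture above 0.05 m and y of outlet in the frame of fixture between -0.0065 and 0.0065 m and z of housing in the frame of fixture between 0.06 and 0.067 m and angle between housing's own z axis and vertical below 0.08 rad and value of joint clamp below 0.6 rad and velocity of joint turntable between -0.05 and 0.05 rad/s), for 0.3 s.
2. the clamp lever is against its stop (value of joint clamp above 1.28 rad), for 0.2 s.
At the end, for the whole second after the job is handed in: The centre of the outlet's face lies within 6.5 mm (about 6 degrees) of the line from the table's axis along the index pointer, on the pointer's side; the housing sits upright on the table at rest; the clamp lever is within 0.12 rad of its stop (x of outlet in the frame of fixture above 0.05 m and y of outlet in the frame of fixture between -0.0065 and 0.0065 m and z of housing in the frame of fixture between 0.06 and 0.067 m and angle between housing's own z axis and vertical below 0.08 rad and value of joint clamp above 1.28 rad and velocity of joint turntable between -0.05 and 0.05 rad/s and linear speed of housing below 0.02 m/s); the robot touches nothing.
It fails at once if the housing is touched (contact force between any of the fingers, the arm and housing above 1 N).
It fails at once if the housing is lifted or tipped (z of housing in the frame of fixture above 0.072 m or angle between housing's own z axis and vertical above 0.15 rad).
It fails at once if a spoke or the lever is pinched, or the fixture pushed hard (over 40 N) (contact force between any of the fingers, the arm and fixture above 40 N).
It fails at once if the cup, jar, screwdriver or wrench is moved by more than 20 mm (distance of any of cup, jar, screwdriver, wrench from where it was at the start of the episode above 0.02 m).
It also fails if it takes over 54 s, if anything falls off the work surface, if the arm or the gripper's body presses on something with over 40 N, if the wrist force passes 120 N, or if a joint passes its speed limit or range.

## Working session

There is one attempt and no reset: what is moved stays moved. The work goes in short steps, Python scripts to look and compute and a tool call to move; the robot and the scene stay as the last step left them, time stands still between calls to the robot, and variables do not carry over. Pictures are saved under pics/ and viewed, at most 10 in all, crops included, and the job is handed in when it is done.

Besides the shell and the picture viewer there is one more tool, called after "Emit:" as name(argument=value, ...) on one line, values as JSON. apply_moves: Moves the arm, as the interface text tells. Its arguments: {"type":"object","properties":{"series":{"type":"string"},"squeeze":{"type":"number"}},"required":["series"]}

```bash
mkdir -p pics; cat > h.py <<'E'
import numpy as np, cv2
from bench import sense, snapshot, hand_in, grip_depth
def pt(s,u,v,z):
    K=np.array(s["intrinsics"]);d=np.array(s["dist"]);T=np.array(s["extrinsics"])
    n=cv2.undistortPoints(np.array([[[u,v]]],float),K,d)[0,0]
    r=T[:3,:3]@np.array([n[0],n[1],1]);o=T[:3,3]
    return o+r*(z-o[2])/r[2]
def cloud(s):
    K=np.array(s["intrinsics"]);d=np.array(s["dist"]);T=np.array(s["extrinsics"])
    g=np.stack(np.meshgrid(np.arange(560),np.arange(420)),-1).reshape(-1,1,2).astype(float)
    n=cv2.undistortPoints(g,K,d)[:,0]
    D=s["depth"].reshape(-1)
    P=np.c_[n[:,0]*D,n[:,1]*D,D]@T[:3,:3].T+T[:3,3]
    P[D==0]=np.nan
    return P.reshape(420,560,3)
E
python3 - <<'E'
from h import *
print(sense(),grip_depth)
for n in("top","side"):
    s=snapshot(n);cv2.imwrite(f"pics/{n}0.png",s["frame"]);np.save(n+"0.npy",s,allow_pickle=True)
    print(n,np.array(s["extrinsics"]).round(2).tolist(),np.array(s["intrinsics"]).tolist())
E
```

```text
{'time': 0.0, 'joint_pos': array([ 6.51242126e+01,  7.51363160e+00,  8.53304847e+01,  2.16387448e-04,
        8.72629716e+01, -4.89316286e+00]), 'qd': array([ 0.02551594,  0.00657576, -0.03121354, -0.01687773, -0.01150023,
        0.01049905]), 'joint_efforts': array([ 2.16677108e-03, -5.69406724e+01, -5.00535786e+01,  2.65028057e-04,
        1.52475655e-02,  1.08675752e-05]), 'tool_pos': array([204.78127086, 563.37104592, 230.24829054]), 'tcp_rot': array([-1.79893321e+02, -9.34971531e-03,  1.60017356e+02]), 'ft_force': array([-0.58470364,  0.68303879,  0.19131587]), 'wrist_torque': array([-0.03516606,  0.03953354, -0.05515408]), 'grip_force': 0.0, 'finger_gap': 85.31459114470911} 18.700000000000003
top [[-0.02, -0.99, 0.16, 385.76], [-1.0, 0.03, 0.02, 65.06], [-0.02, -0.16, -0.99, 1159.79], [0.0, 0.0, 0.0, 1.0]] [[490.70287836921824, 0.0, 287.5785943692978], [0.0, 490.70287836921824, 208.8081782496178], [0.0, 0.0, 1.0]]
side [[0.92, -0.3, 0.26, 336.7], [-0.4, -0.7, 0.59, -396.09], [0.01, -0.65, -0.76, 704.42], [0.0, 0.0, 0.0, 1.0]] [[400.74359112568436, 0.0, 288.24500798296543], [0.0, 400.74359112568436, 215.25245214155765], [0.0, 0.0, 1.0]]
```

View pics/top0.png

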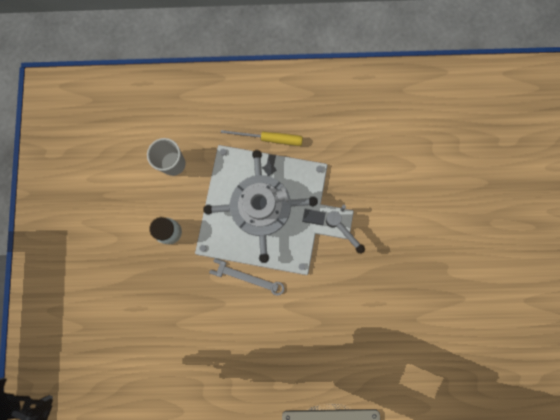

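View pics/side0.png

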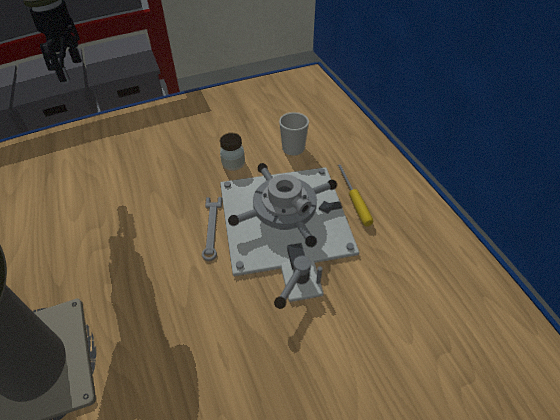

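Top: table axis near px (260,202), balls at (257,155), (208,209), (264,258), (313,201), pointer at (270,165), clamp ball at (360,249). Side: the outlet is near (305,207). Next I'll measure these.

```bash
cat > m.py <<'E'
from h import *
def blobs(s,z,lo=20,hi=400,thr=45):
    f=s["frame"];m=(f.max(2)<thr).astype(np.uint8)
    n,l,st,c=cv2.connectedComponentsWithStats(m)
    return [(c[i].round(1),st[i,4],pt(s,*c[i],z).round(1)) for i in range(1,n) if lo<st[i,4]<hi]
E
python3 - <<'E'
from m import *
S={n:np.load(n+"0.npy",allow_pickle=True).item() for n in("top","side")}
for n in S:
    print(n)
    for b in blobs(S[n],55): print(*b)
    P=cloud(S[n]); f=S[n]["frame"].astype(int)
    Z=P[...,2]
    w=(abs(Z-12)<5)&(f.min(2)>110)&(f.max(2)-f.min(2)<30)
    c,_=cv2.findContours(w.astype(np.uint8),0,2)
    c=max(c,key=cv2.contourArea)
    pts=np.array([pt(S[n],*p[0],12)[:2] for p in c],np.float32)
    print("plate",cv2.minAreaRect(pts), len(pts))
    # housing top (z~104) and outlet (z 70..104 beyond)
    h=(Z>97)&(Z<112)&(abs(P[...,0]-400)<250)&(abs(P[...,1]-120)<200)
    q=P[h];print("top",np.median(q,0),len(q),cv2.minEnclosingCircle(q[:,:2].astype(np.float32)))
f=np.hstack([cv2.resize(S["top"]["frame"][130:280,190:390],None,fx=2,fy=2,interpolation=3),cv2.resize(S["side"]["frame"][150:300,220:370],None,fx=2,fy=2,interpolation=3)])
f=np.vstack([cv2.resize(S["top"]["frame"][145:265,195:325],(400,369),interpolation=2)]);
g=cv2.resize(S["side"]["frame"][160:280,220:350],(400,369),interpolation=2)
cv2.imwrite("pics/crop0.png",np.hstack([f,g]))
E
```

```text
top
[313.1 201. ] 35 [576.1  26.   55. ]
plate ((561.7312622070312, 108.0892105102539), (348.46917724609375, 268.6025085449219), 78.23291778564453) 382
top [572.85845804 144.35268305 102.80955421] 664 ((578.2470703125, 135.56497192382812), 49.6106071472168)
side
[230.6 141.7] 282 [522.7 388.8  55. ]
[261.2 166.6] 42 [561.  271.7  55. ]
[332.3 183.9] 56 [690.1 154.7  55. ]
[331.6 207.1] 72 [656.   92.4  55. ]
[304.8 208.1] 28 [601.  112.5  55. ]
[232.9 219.7] 78 [447.8 141.9  55. ]
[310.5 240.8] 91 [574.6  28.2  55. ]
[  1.9 271.8] 192 [-30.6 195.9  55. ]
[303.3 278.7] 75 [524.1 -46.8  55. ]
[279.6 302.3] 100 [464.1 -75.1  55. ]
plate ((490.68878173828125, 140.28700256347656), (313.1375427246094, 119.77774047851562), 78.46339416503906) 252
top [570.41135283 138.09266452 103.60801131] 645 ((573.7146606445312, 133.9580535888672), 50.13093948364258)
```

View pics/crop0.png

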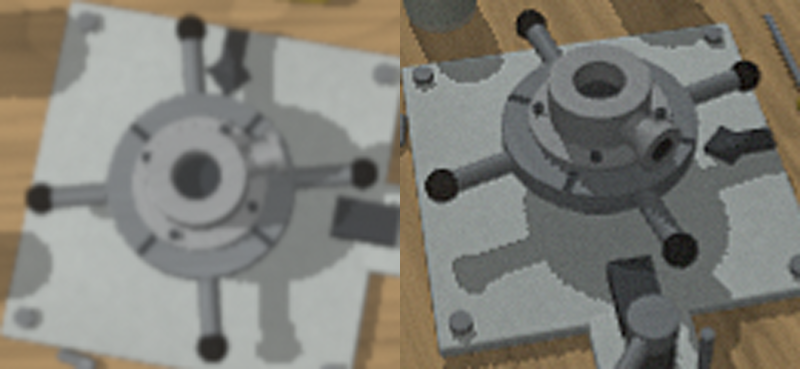

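Crop: in the top half the housing axis is near (195,175) and the outlet stub at (262,153) points right and slightly up. In the side half the outlet bore is near (660,147), just clockwise of the index pointer, and the −y spoke lies just clockwise of the outlet. Next I'll compute the angle.

```bash
python3 - <<'E'
from m import *
S={n:np.load(n+"0.npy",allow_pickle=True).item() for n in("top","side")}
c=np.array([568.5,149.5])
s=S["side"];o=pt(s,304.8,208.1,85)[:2]-c
print("outlet side",o,np.hypot(*o),np.degrees(np.arctan2(*o[::-1])))
p=pt(s,331.6,207.1,18)[:2]-c;print("pointer side",p,np.degrees(np.arctan2(*p[::-1])))
s=S["top"]
for u,v in((258.5,201.7),(280,195),(284,194)): print("top",pt(s,u,v,95))
for u,v in((270,165),(269,172)): q=pt(s,u,v,18)[:2]; print("ptr",q,np.degrees(np.arctan2(*(q-c)[::-1])))
for b in blobs(s,55,8,200,60):print(*b)
P=cloud(s)
for n in S:
  P=cloud(S[n]);q=P[(P[...,2]>75)&(P[...,2]<106)];r=q[:,:2]-c;R=np.hypot(*r.T);k=(R>44)&(R<66);a=np.degrees(np.arctan2(r[k,1],r[k,0]))
  print(n,k.sum(),np.percentile(a,[5,50,95]),R[k].max())
E
```

```text
outlet side [ 20.37114014 -60.60557871] 63.937622114064624 -71.42113985323272
pointer side [105.57251558 -29.35208294] -15.537403497673868
top [570.83918881 147.63660933  95.        ]
top [584.62557945  99.92607969  95.        ]
top [586.64078295  91.04882118  95.        ]
ptr [672.55929313 124.93799209] -13.280930203341017
ptr [655.47653447 127.60667033] -14.128707598965493
[256.6 153.8] 41 [690.9 153.8  55. ]
[271.5 158.9] 19 [677.6 119.2  55. ]
[272.3 168. ] 9 [656.  117.7  55. ]
[312.8 201. ] 51 [576.2  26.5  55. ]
[207.5 209.2] 41 [563.5 267.8  55. ]
[306.  213.1] 10 [548.7  42.9  55. ]
[360.2 248.5] 39 [465.3 -76.3  55. ]
[263.6 257.7] 50 [449.9 140.9  55. ]
top 132 [-85.83717176 -73.05670407 -57.61706283] 65.88975851702553
side 170 [-87.54729878 -75.91285621 -61.99022016] 65.99802894106078
```

Emit:
apply_moves(series="0 0 0 -0.058 1; 0 0 0 -0.058 1; 0 0 0 -0.058 1")

```text
time: 0.35
tool_pos: [204.9, 563.6, 230.7]
tcp_rot: [-179.9, -0.0, -179.7]
ft_force: [-0.1, -0.2, -0.6]
finger_gap: 51.7
grip_force: 0.0
```

Emit:
apply_moves(series="-0.1 -0.08 0 0 1; -0.1 -0.08 0 0 1; -0.1 -0.08 0 0 1; -0.1 -0.08 0 0 1; -0.1 -0.08 0 0 1")

```text
time: 0.77
tool_pos: [355.8, 442.3, 230.9]
tcp_rot: [-180.0, -0.0, 180.0]
ft_force: [0.4, -0.1, 0.1]
finger_gap: 0.0
grip_force: 0.0
```

Emit:
apply_moves(series="-0.1 -0.08 0 0 1; -0.1 -0.08 0 0 1; -0.1 -0.08 0 0 1; -0.1 -0.08 0 0 1; -0.1 -0.08 0 0 1")

```text
time: 1.18
tool_pos: [505.9, 322.0, 230.9]
tcp_rot: [-180.0, -0.0, 180.0]
ft_force: [-0.2, 0.7, 0.4]
finger_gap: 0.2
grip_force: 0.0
```

Emit:
apply_moves(series="-0.1 -0.08 0 0 1; -0.1 -0.08 0 0 1; -0.1 -0.08 0 0 1; 0 0 0 0 1")

```text
time: 1.52
tool_pos: [598.9, 245.9, 230.0]
tcp_rot: [-179.8, 0.0, 179.6]
ft_force: [0.2, 0.1, 0.1]
finger_gap: -0.3
grip_force: 0.0
```

Emit:
apply_moves(series="-0.02 -0.01 0.12 0 1; 0 0 0.12 0 1; 0 0 0.12 0 1; 0 0 0.12 0 1; 0 0 0.13 0 1")

```text
time: 1.93
tool_pos: [600.8, 248.4, 46.9]
tcp_rot: [180.0, 0.0, 179.9]
ft_force: [0.7, 0.2, 0.1]
finger_gap: 0.0
grip_force: 0.0
```

Emit:
apply_moves(series="0.02 0 0 0 1; 0.02 0 0 0 1; 0.02 0 0 0 1; 0.02 0 0 0 1")

```text
time: 2.27
tool_pos: [578.9, 249.5, 52.0]
tcp_rot: [179.9, 0.4, 180.0]
ft_force: [4.1, 0.6, -0.9]
finger_gap: -0.0
grip_force: 1.9
```

Emit:
apply_moves(series="0 0 0.02 0 1; 0 0 0 0 1")

```text
time: 2.43
tool_pos: [578.0, 249.2, 44.5]
tcp_rot: [179.9, 0.2, 180.0]
ft_force: [2.4, 0.8, 1.4]
finger_gap: -0.0
grip_force: 1.3
```

```bash
python3 - <<'E'
from m import *
x=sense();print(x["tool_pos"],x["joint_pos"],x["ft_force"])
s=snapshot("side")
for b in blobs(s,55,lo=15,hi=110): print(*b)
x=sense();print(x["tool_pos"])
cv2.imwrite("pics/c1.png",cv2.resize(s["frame"][100:310,180:460],(800,600)))
E
```

```text
[578.02110054 249.24148207  44.45179329] [ 1.86617118e+01  2.06904344e+01  9.01146730e+01 -2.98145901e-03
  6.89532830e+01 -7.13140941e+01] [2.36075213 0.79687759 1.43535182]
[ 4.7 12.5] 61 [-151.2 1730.    55. ]
[66.1 35.1] 89 [ 135.8 1270.6   55. ]
[148.7  76.2] 39 [384.5 802.4  55. ]
[159.1  85.9] 30 [404.2 730.3  55. ]
[151.6  86. ] 16 [382.8 740.1  55. ]
[ 81.5 108.7] 26 [170.8 710.8  55. ]
[258.8 167.4] 43 [555.  271.5  55. ]
[331.1 182.3] 53 [689.9 160.4  55. ]
[331.  206.6] 85 [655.3  94.2  55. ]
[306.  207.4] 28 [604.3 113.3  55. ]
[234.1 221.6] 82 [448.6 136.1  55. ]
[313.  239.6] 94 [580.6  28.9  55. ]
[295.6 245.1] 16 [542.5  30.1  55. ]
[303.3 278.6] 72 [524.2 -46.7  55. ]
[279.5 302.3] 97 [464.  -75.1  55. ]
[  8.2 386.4] 30 [-19.2 -53.7  55. ]
[578.0584024  249.13765992  44.28939998]
```

View pics/c1.png

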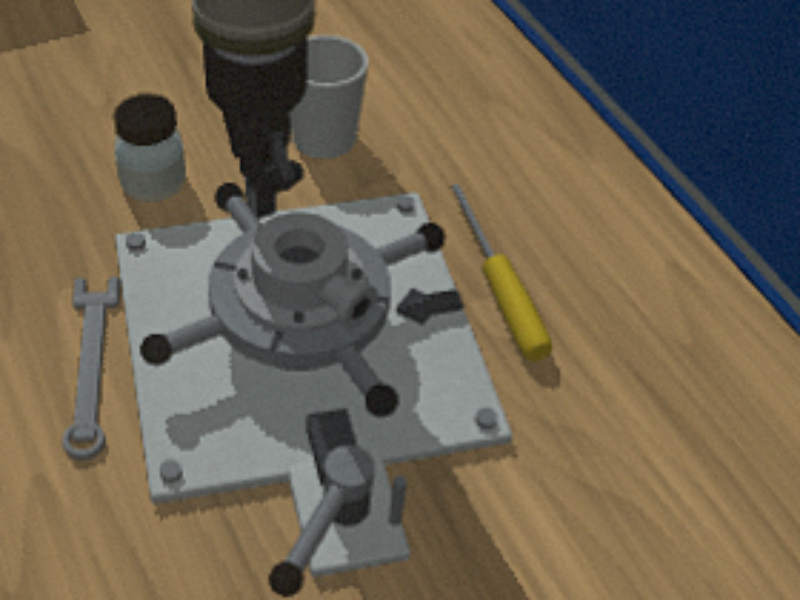

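Crop: the shut finger at about (262,195) is behind the +y spoke, whose ball is at (230,195). The table has turned about 3° and the housing with it. I'll push on along the arc.

Emit:
apply_moves(series="0.0205 0.001 0 0 1; 0.0205 0 0 0 1; 0.0205 -0.0013 0 0 1; 0.0204 -0.0025 0 0 1; 0.0202 -0.004 0 0 1")

```text
time: 2.9
tool_pos: [546.0, 246.6, 42.8]
tcp_rot: [180.0, 0.1, 180.0]
ft_force: [4.0, -1.1, 2.2]
finger_gap: 0.1
grip_force: 1.8
```

Emit:
apply_moves(series="0.02 -0.005 0 0 1; 0.0196 -0.0064 0 0 1; 0.0192 -0.0074 0 0 1; 0.0187 -0.0087 0 0 1; 0.0182 -0.0097 0 0 1")

```text
time: 3.32
tool_pos: [516.8, 235.3, 42.3]
tcp_rot: [180.0, 0.0, 180.0]
ft_force: [4.4, 0.5, 0.6]
finger_gap: 0.1
grip_force: 1.9
```

```bash
cat > t.py <<'E'
from m import *
c=np.array([569.5,148.]); print("tcp",sense()["tool_pos"].round(1))
a=lambda v:np.degrees(np.arctan2(v[1],v[0])).round(1)
for n in("top","side"):
  s=snapshot(n);print(n)
  for b in blobs(s,55,8,110,55 if n=="top" else 45):
    r=b[2][:2]-c;R=np.hypot(*r)
    if 100<R<135: print(" ball?",b[0],R.round(1),a(r))
    q=pt(s,*b[0],85)[:2]-c
    if 52<np.hypot(*q)<74: print(" outlet?",b[0],np.hypot(*q).round(1),a(q))
  P=cloud(s);q=P[(P[...,2]>75)&(P[...,2]<106)];r=q[:,:2]-c;R=np.hypot(*r.T);k=(R>46)&(R<66);g=np.degrees(np.arctan2(r[k,1],r[k,0]));k2=abs(g+40)<70;print(" depth",k2.sum(),np.percentile(g[k2],[5,50,95]).round(1) if k2.any() else "")
  cv2.imwrite(f"pics/t_{n}.png",s["frame"])
E
python3 t.py
```

```text
tcp [516.8 235.3  42.3]
top
 ball? [223.9 168.2] 121.0 42.7
 ball? [298.3 169.4] 121.7 -47.8
 outlet? [242.  220.4] 53.4 135.3
 outlet? [243.  227.2] 63.9 146.3
 ball? [221.  240.5] 118.7 131.5
 ball? [296.6 242.7] 120.2 -136.9
 depth 116 [-45.8 -33.1 -19. ]
side
 ball? [304.7 165.9] 122.8 44.4
 ball? [235.  185.8] 122.6 134.5
 ball? [336.2 207.8] 112.8 -32.9
 ball? [336.6 217.6] 119.3 -46.4
 ball? [261.1 241.8] 120.8 -136.5
 depth 114 [-48.3 -41.7 -26.7]
```

Emit:
apply_moves(series="0.0173 -0.0112 0 0 1; 0.0166 -0.0123 0 0 1; 0.0158 -0.0132 0 0 1; 0.0149 -0.0142 0 0 1; 0 0 0 0 1")

```text
time: 3.83
tool_pos: [496.7, 219.3, 41.9]
tcp_rot: [-180.0, -0.1, 179.9]
ft_force: [1.1, -0.1, -0.3]
finger_gap: 0.3
grip_force: 0.4
```

```bash
python3 t.py; python3 - <<'E'
import cv2,numpy as np
a=cv2.imread("pics/t_top.png")[140:260,200:330];b=cv2.imread("pics/t_side.png")[160:280,220:350]
cv2.imwrite("pics/c2.png",np.hstack([cv2.resize(i,(400,369),interpolation=2) for i in(a,b)]))
E
```

```text
tcp [496.7 219.3  41.9]
top
 ball? [287.2 160.6] 122.0 -32.2
 outlet? [250.  229.5] 62.0 161.2
 ball? [305.6 231.5] 120.7 -121.4
 ball? [231.3 249.8] 119.8 146.7
 depth 121 [-31.2 -18.6  -3.8]
side
 ball? [292.4 163.4] 123.5 58.6
 ball? [230.2 195.2] 122.8 148.7
 ball? [339.4 207.3] 119.4 -31.7
 ball? [275.2 245. ] 120.3 -122.4
 ball? [294.2 244.9] 119.9 -104.1
 depth 119 [-33.6 -27.4 -12. ]
```

View pics/c2.png

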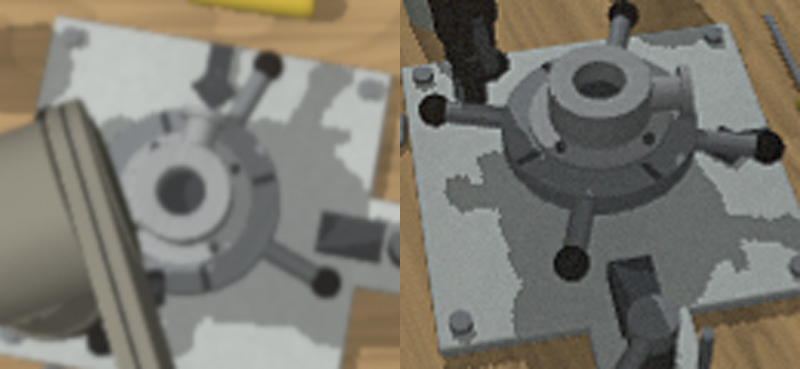

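The outlet in the top crop at (205,125) now lies just clockwise of the pointer line, about 5–6° short. A last small push should do it.

Emit:
apply_moves(series="0.007 -0.008 0 0 1; 0.007 -0.008 0 0 1; 0.007 -0.008 0 0 1; 0 0 0 0 1; 0 0 0 0 1")

```text
time: 4.35
tool_pos: [491.5, 212.7, 42.2]
tcp_rot: [-180.0, -0.0, 179.9]
ft_force: [0.7, 1.3, -0.6]
finger_gap: -0.2
grip_force: 0.4
```

```bash
python3 t.py
```

```text
tcp [491.5 212.7  42.2]
top
 ball? [283.2 158.7] 121.5 -27.3
 ball? [213.2 180.9] 122.4 60.9
 ball? [307.7 226.7] 120.0 -115.6
 outlet? [253.3 231.9] 65.4 168.8
 ball? [235.2 252. ] 119.6 151.7
 depth 120 [-26.2 -13.6   1.4]
side
 ball? [287.9 162.8] 124.4 63.6
 ball? [229.6 198.6] 122.2 153.5
 ball? [338.9 204.4] 118.3 -27.7
 ball? [280.3 245.6] 120.7 -117.4
 depth 121 [-28.4 -22.2  -3.9]
```

Emit:
apply_moves(series="-0.02 0.022 0 0 1; -0.02 0.022 0 0 1; 0 0 -0.12 0 1; 0 0 -0.12 0 1; 0 0 -0.12 0 1")

```text
time: 4.87
tool_pos: [503.3, 226.6, 150.6]
tcp_rot: [-179.9, -0.2, 180.0]
ft_force: [0.3, -0.1, -0.2]
finger_gap: 0.0
grip_force: 0.0
```

Emit:
apply_moves(series="0.04 -0.12 0 0 1; 0.04 -0.12 0 0 1; 0.04 -0.12 0 0 1; 0.04 -0.12 0 0 1; 0.02 -0.12 0 0 1")

```text
time: 5.28
tool_pos: [448.9, 45.4, 150.5]
tcp_rot: [180.0, -0.0, -180.0]
ft_force: [0.6, -1.2, 0.1]
finger_gap: 0.0
grip_force: 0.0
```

Emit:
apply_moves(series="0 -0.12 0 0 1; 0 -0.12 0 0 1; 0 -0.12 0 0 1; 0 0 0 0 1; 0 0 0 0 1")

```text
time: 5.7
tool_pos: [450.0, -63.3, 150.6]
tcp_rot: [180.0, 0.0, 179.7]
ft_force: [-0.1, -0.0, 0.5]
finger_gap: -0.1
grip_force: 0.0
```

```bash
python3 t.py; python3 - <<'E'
from m import *
a=cv2.imread("pics/t_top.png")[140:260,200:330];b=cv2.imread("pics/t_side.png")[160:280,220:350]
cv2.imwrite("pics/c3.png",np.hstack([cv2.resize(i,(400,369),interpolation=2) for i in(a,b)]))
E
```

```text
tcp [450.  -63.3 150.6]
top
 ball? [283.3 158.8] 121.4 -27.5
 ball? [213.2 182.8] 120.3 62.6
 ball? [307.9 226.6] 120.3 -115.5
 ball? [236.7 252.8] 119.9 153.5
 depth 116 [-26.2 -13.7   1.4]
side
 ball? [228.4 199.1] 124.6 154.3
 ball? [339.1 204.4] 118.8 -27.6
 ball? [293.6 245.4] 120.9 -104.8
 depth 122 [-29.1 -22.1  -4.2]
```

View pics/c3.png

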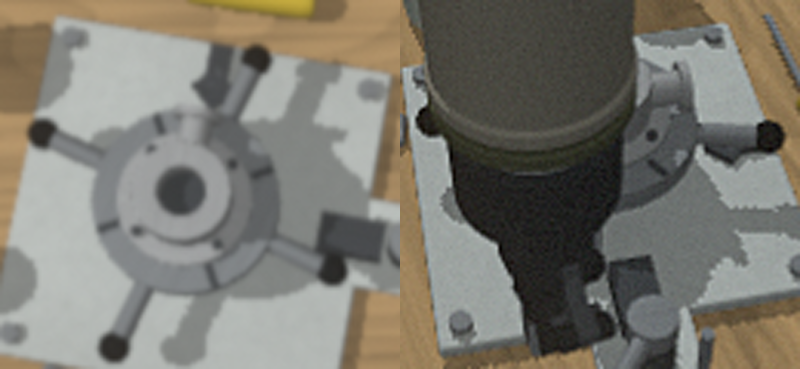

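Top crop: the outlet at (190,120) lies in line with the pointer at (212,85) once perspective is allowed for. The numbers agree: outlet ≈ −12°, fixture ≈ −11.7°, and the finger is clear of the table. Next is the lever.

Emit:
apply_moves(series="-0.023 0.09 0 0 1; 0 0 0.12 0 1; 0 0 0.12 0 1; 0 0 0.12 0 1; 0 0 0 0 1")

```text
time: 6.22
tool_pos: [450.8, -31.8, 35.2]
tcp_rot: [179.9, -0.7, -179.9]
ft_force: [-2.1, -0.1, -2.1]
finger_gap: -0.3
grip_force: 0.0
```

Emit:
apply_moves(series="-0.0058 -0.0191 0 0 1; -0.0075 -0.0185 0 0 1; -0.0088 -0.018 0 0 1; -0.0103 -0.0171 0 0 1; -0.0118 -0.0162 0 0 1")

```text
time: 6.63
tool_pos: [471.5, -62.3, 44.3]
tcp_rot: [-180.0, 0.2, 179.9]
ft_force: [-1.4, 2.5, 1.8]
finger_gap: 0.2
grip_force: 1.1
```

Emit:
apply_moves(series="-0.0122 -0.0158 0 0 1; -0.0137 -0.0146 0 0 1; -0.0148 -0.0134 0 0 1; -0.0158 -0.0122 0 0 1; -0.0168 -0.0109 0 0 1")

```text
time: 7.05
tool_pos: [492.2, -81.9, 42.4]
tcp_rot: [180.0, 0.0, 179.9]
ft_force: [-0.5, 4.3, 0.8]
finger_gap: -0.0
grip_force: 1.8
```

Emit:
apply_moves(series="-0.0176 -0.0095 0 0 1; -0.0183 -0.008 0 0 1; -0.0189 -0.0065 0 0 1; -0.0194 -0.005 0 0 1; 0 0 0 0 1")

```text
time: 7.47
tool_pos: [514.8, -90.9, 42.2]
tcp_rot: [-180.0, 0.0, 179.9]
ft_force: [0.6, -0.7, 0.6]
finger_gap: 0.2
grip_force: 0.0
```

```bash
python3 t.py; python3 - <<'E'
from m import *
s=snapshot("side")
for b in blobs(s,55,lo=15,hi=130):
  r=b[2][:2]-[535,-18.5]
  if np.hypot(*r)<130: print(*b,np.hypot(*r),np.degrees(np.arctan2(r[1],r[0])))
cv2.imwrite("pics/c4.png",cv2.resize(s["frame"][150:330,220:460],(800,600)))
E
```

```text
tcp [514.8 -90.9  42.2]
top
 ball? [283.3 158.8] 121.4 -27.5
 ball? [213.2 182.8] 120.3 62.6
 ball? [307.9 226.7] 120.3 -115.6
 ball? [237.  252.8] 119.6 153.8
 depth 121 [-26.5 -13.8   1.2]
side
 ball? [280.3 245.6] 120.8 -117.4
 depth 0 
[280.1 245.6] 92 [513.6  41.2  55. ] 63.4196341837447 109.72067315528082
[329.7 302.9] 31 [ 546.8 -111.9   55. ] 94.14244526248508 -82.7994951842201
```

View pics/c4.png

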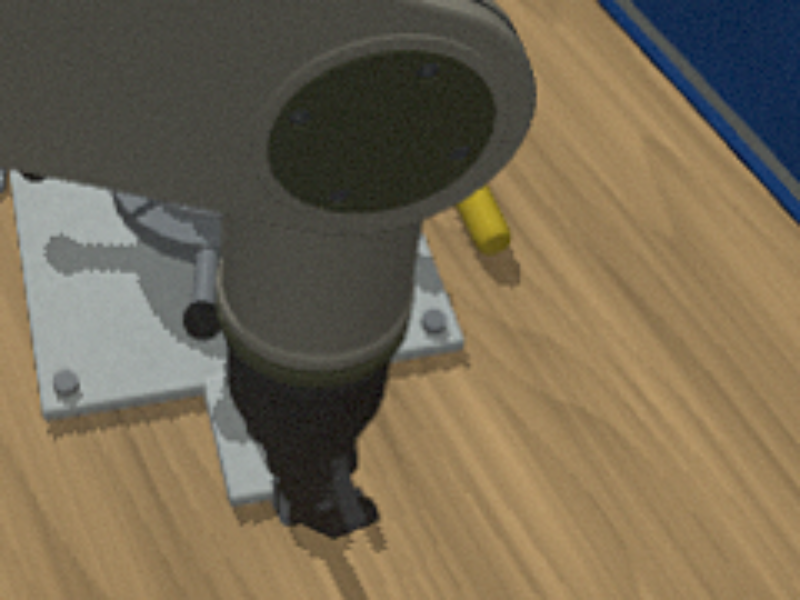

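The arm hides the lever. Its ball shows at (366,510) in the crop, so the lever is near −83°, and the table has not moved. I'll keep pushing gently and watch the force.

Emit:
apply_moves(series="-0.013 -0.0028 0 0 1; -0.0131 -0.0021 0 0 1; -0.0132 -0.0014 0 0 1; -0.0133 -0.0007 0 0 1; 0 0 0 0 1")

```text
time: 8.03
tool_pos: [530.4, -92.5, 42.4]
tcp_rot: [-180.0, 0.0, 180.0]
ft_force: [-0.3, 0.2, -0.5]
finger_gap: 0.2
grip_force: 0.4
```

Emit:
apply_moves(series="-0.01 0 0 0 1; -0.01 0.0004 0 0 1; -0.01 0.0007 0 0 1")

```text
time: 8.28
tool_pos: [538.8, -92.0, 42.2]
tcp_rot: [180.0, -0.0, 180.0]
ft_force: [-2.7, 1.5, 0.4]
finger_gap: 0.1
grip_force: 1.1
```

Emit:
apply_moves(series="-0.01 0.001 0 0 1; -0.01 0.001 0 0 1")

```text
time: 8.45
tool_pos: [545.0, -91.5, 42.3]
tcp_rot: [-180.0, -0.0, 180.0]
ft_force: [-2.6, 0.6, 0.9]
finger_gap: 0.0
grip_force: 1.1
```

Emit:
apply_moves(series="-0.008 0.001 0 0 1; -0.008 0.001 0 0 1")

```text
time: 8.62
tool_pos: [549.8, -90.9, 42.3]
tcp_rot: [-180.0, -0.0, 180.0]
ft_force: [-2.6, 0.5, -0.6]
finger_gap: 0.1
grip_force: 1.1
```

Emit:
apply_moves(series="-0.008 0.002 0 0 1; -0.008 0.002 0 0 1")

```text
time: 8.78
tool_pos: [552.5, -90.0, 41.8]
tcp_rot: [-180.0, -0.3, 180.0]
ft_force: [-21.0, -4.4, 12.4]
finger_gap: 0.0
grip_force: 10.2
```

The stop is reached, with a sharp force rise to 21 N. I'll back off and lift clear.

Emit:
apply_moves(series="0.03 0 0 0 1; 0.05 -0.02 0 0 1; 0.05 -0.03 0 0 1; 0 0 -0.12 0 1; 0 0 -0.13 0 1")

```text
time: 9.2
tool_pos: [512.2, -104.3, 114.9]
tcp_rot: [179.9, -0.4, 179.9]
ft_force: [1.3, -1.2, 0.7]
finger_gap: -0.3
grip_force: 0.0
```

Emit:
apply_moves(series="0 -0.12 -0.05 0 1; 0.05 -0.12 0 0 1; 0.05 -0.12 0 0 1; 0.05 -0.12 0 0 1; 0 0 0 0 1")

```text
time: 9.62
tool_pos: [468.5, -254.8, 133.3]
tcp_rot: [-179.8, 0.1, 179.7]
ft_force: [-0.5, 0.3, 0.0]
finger_gap: 0.2
grip_force: 0.0
```

```bash
python3 t.py; python3 - <<'E'
from m import *
for n in("side","top"):
  s=snapshot(n)
  for b in blobs(s,55,lo=8,hi=130,thr=45 if n=="side" else 55):
    r=b[2][:2]-[535,-18.5]
    if 70<np.hypot(*r)<110: print(n,*b,np.hypot(*r),np.degrees(np.arctan2(r[1],r[0])))
a=cv2.imread("pics/t_top.png")[140:260,200:400];b=cv2.imread("pics/t_side.png")[150:330,220:380]
cv2.imwrite("pics/c5.png",np.hstack([cv2.resize(a,(440,264),interpolation=2),cv2.resize(b,(235,264))]))
print(sense()["ft_force"])
E
```

```text
tcp [ 468.5 -254.8  133.3]
top
 ball? [283.2 158.7] 121.5 -27.3
 ball? [213.1 182.8] 120.5 62.7
 ball? [307.9 226.6] 120.3 -115.5
 ball? [236.8 252.8] 119.7 153.6
 depth 116 [-26.3 -13.4   1.6]
side
 depth 0 
side [350.1 278.1] 10 [605.9 -80.7  55. ] 94.31675354887909 -41.2602164799175
top [368.  198.5] 31 [578.8 -99.2  55. ] 91.82009583963631 -61.50906199537262
[-0.23124283 -0.10274264  0.11214251]
```

View pics/c5.png

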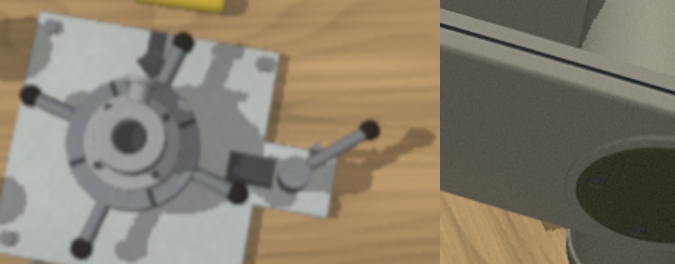

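The lever lies against its stop: its ball is at (370,130) in the crop, it turned 79°, and the pin is beside it. The outlet at (137,92) still lines up with the pointer at (152,55), and the robot is clear.

```bash
python3 -c "
from bench import hand_in
print(hand_in())"
```

```text
the job is handed in; nothing more can be done
None
```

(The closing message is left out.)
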